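# Stow the die plate after a changeover

## Task

Lift the aluminium die plate by its handle straight up off the two dowels of the steel base, keeping it level all the way. Turn it so that its cut-off corner matches the filled-in corner of the pocket in the wooden storage tray, lower it in (do not drop it) until it lies flat on the pocket floor, and let go. Leave the screwdriver, the hex key, the timer and the roll of tape where they are.

Things in the scene. Friction and masses are not known exactly. Their poses are not given: they have to be found in the camera images.
- die_plate: Loose aluminium plate 140 (x) x 100 (y) x 12 mm, about 0.45 kg, with a bow handle on top; its +x, +y corner is cut off at 45 degrees, 36 mm along each side. Origin: centre of the uncut 140 x 100 underside; z up. Two 13.5 mm through holes at (52, -22) and (-52, 22) mm. Starts flat on the base over both dowels, frames parallel, origin at (0, 0, 20) mm of the base.
- plate_handle (a point): Middle of the handle bar, over the plate's centre, 46 mm above the plate's underside; axes as the plate's. The grey bar is 92 mm long (x), 14 mm wide (y: fingers close along y), 12 mm high, with 28 mm free space between it and the plate, on two posts 12 mm thick at x = +-38 mm.
- plate_cut_corner (a point): Middle of the plate's cut-off edge, at (52, 32, 0) mm in the plate's frame.
- dowel_base: Fixed dark steel block 170 x 130 x 20 mm, origin at the centre of its underside on the table, z up. Two steel dowels of 12 mm diameter stand 28 mm out of its top at (52, -22) and (-52, 22) mm, tapered over the last 4 mm. The plate is clear of them when its underside is more than 48 mm above the table.
- storage_tray: Fixed wooden tray 184 (x) x 144 (y) x 22 mm high, origin at the centre of its underside on the table, z up. Its pocket, 146 x 106 mm, centred, 14 mm deep (dark floor 8 mm above the table), has its +x, +y corner filled in at 45 degrees: about 3 mm play round the plate. The plate fits one way only: axes parallel, its origin at (0, 0, 8) mm of the tray.
- pocket_cut_corner (a point): Where the middle of the plate's cut-off edge comes to lie when the plate is centred in the pocket: (52, 32, 8) mm in the tray's frame.
- screwdriver: Yellow-handled screwdriver, 46 x 196 x 23 mm, lying between the base and the tray; to be left alone.
- hex_key: Black hex key, 50 x 93 x 9 mm, lying between the base and the tray; to be left alone.
- timer: Round white and green kitchen timer, 68 mm across, 41 mm high, behind them; to be left alone.
- tape: Roll of tape, 98 mm across, 48 mm high, lying flat at the back; to be left alone.
Not all that is in view belongs to the job. Leave any yellow look-alike of the die_plate alone.

How it is judged (in metres and radians):
On the way:
1. the plate is lifted clear of both dowels (z of die_plate in the frame of dowel_base above 0.05 m), for 0.1 s.
At the end, for the whole second after the job is handed in: The die plate lies flat on the floor of the tray's pocket (underside within 3 mm of the floor, tilted less than 2 degrees), its centre within 7 mm of the pocket's and its cut-off corner within 10 mm of its place at the filled-in corner, released and at rest (horizontal distance between die_plate and storage_tray below 0.007 m and horizontal distance between plate_cut_corner and pocket_cut_corner below 0.01 m and z of die_plate in the frame of storage_tray below 0.011 m and angle between die_plate's own z axis and vertical below 0.035 rad and linear speed of die_plate below 0.02 m/s); the robot touches nothing.
It fails at once if the plate is tilted more than 11 degrees (angle between die_plate's own z axis and vertical above 0.2 rad).
It fails at once if the plate is dropped (falls untouched faster than 0.5 m/s) (linear speed of die_plate above 0.5 m/s and contact force between die_plate and the fingers below 0.05 N).
It fails at once if the screwdriver, hex key, timer or tape is moved more than 3 cm (distance of any of screwdriver, hex_key, timer, tape from where it was at the start of the episode above 0.03 m).
It also fails if it takes over 54 s, if anything falls off the work surface, if the arm or the gripper's body presses on something with over 40 N, if the wrist force passes 120 N, or if a joint passes its speed limit or range.

## Robot

A 6-joint arm with a two-finger parallel gripper is mounted at the origin on a cart in front of the work surface, level with it; the furniture and walls round the work are solid. World frame = base frame: x ahead of the robot, y to its left, z up, the work surface at z = 0. Lengths are in m, angles in degrees, forces in N, time in s.
With the tool pointing down it reaches from about 0.4 to 0.825 m from the base axis. Payload 7 kg.
Tool frame: the origin (TCP) lies at the very end of the fingers, on their centre line; the grasp point (between the pads) lies 19 mm behind it (ctrl.grip_depth is the distance from the TCP to the grasp point, in m); z points along the fingers, y is the line along which they close (so a half turn about z gives the same grasp; the last joint's range is limited). The gripper opens to 88 mm and grips with 3 to 60 N. Pads are 19 mm wide; open, the fingers measure 130 mm over their backs; the gripper's body (78 mm by 193 mm) begins 47 mm behind the grasp point.
Start: joints at [93.169, 20.546, 0.682, 0, -70.136, -16.507], TCP at [0.156, 0.657, 0.227] pointing down, gripper open.
Joint ranges: [-176.03, 176.03], [-82.01, 121.73], [-58.28, 71.71], [-173.87, 95.51], [-174.79, -0.11], [-173.66, 173.66]. Speed limits (degrees/s): [136.94, 136.94, 172.46, 180, 180, 180].

## Interface

Orientations are given as [roll, pitch, yaw] about the fixed x, y, z axes, in that order (R = Rz(yaw) Ry(pitch) Rx(roll)).
In Python, from plant import get_obs, eyes, ctrl, spotter gives the robot as it stands.
- The arm moves only by the shell command python3 -m crank 'ROWS'. ROWS is JSON, one flat list of numbers, 7 for each row, row after row: the turn, a rotation vector about the tool's x, y, z in rad, then the shift along the tool's x, y, z in mm, then the opening, from 0 (shut) to 1 (fully open). A call has 1 to 5 rows; each row shifts and turns the commanded pose from where the row before left it, along the tool's axes as they then stand; what a row does not reach is not made up. A row lasts 1/8 s, in which the tool goes at most 62.5 mm and 10.7 degrees, less where a joint would pass 70% of its speed; a pose out of reach is approached as far as the arm can. A call is refused whole if a number of a shift passes 62.5 or a number of a turn 0.188, either way. A call with a gripper value outside its range is refused whole. The fingers move at their own pace and stop on an object; the grip force is fixed at half the most. Time passes only in rows, so rows that do not move let the fingers close. It gives the time, the measured TCP pose, the force, the opening and the grip force at its end, in the units of the state.
- get_obs(): the state, without advancing time (a new reading comes with each control period).
- eyes.snapshot(name): name is "side" or "top" or "wrist"; returns the picture (384x512x3 uint8, blue, green, red); there is no depth.
- eyes.camera_model(name): a dict with "fx", "fy", "cx", "cy" (pixels), "extrinsics" (4x4, takes a point from camera to world coordinates). Camera axes: x right, y down, z forward; pixel columns grow to the right and rows downward; lengths in m; the calibration is good to about 2 mm. A picture is of the moment at which its call begins: read the wrist's pose just before it. camera_model takes no time and is no camera call; for the wrist camera it gives the pose at the moment of the call.
- ctrl.close_job(): hands the job in; it is judged then, once.
Trained networks look in the newest picture that a camera, given by its name, has taken for a name from the list of things; names that differ only in an ending like _2 or _b are one class to them, and where a whole thing is asked for, a point or a joint stands for the part that bears it (a point fixed in the world has none). Each returns a list of dicts, best first, with "p" (0 to 1); they miss things now and then, are a little off and sometimes report something else, mostly with a low value. They report only what shows in the picture. A call takes as long as a camera call. They do not tell look-alikes from the thing itself.
- spotter.outline_of(camera, target): "region" (384x512 bool, what is visible of it) and "rect" ([left, top, width, height] in pixels, round what is visible of it).
- spotter.place_of(camera, target): "location" ([column, row] in pixels: a listed point, or the origin of a listed thing).
The state is a dict: "clock": time; "joint_pos": joint angles; "qvel": joint speeds; "tau": joint torques, N m; "tool_pos": TCP position; "orientation": TCP orientation; "force": force on the tool from outside, world axes, zero at the start; "moment": the same for the moment, N m; "opening": finger opening in m; "gripper_force": force on a finger pad.
Only numpy, scipy, OpenCV 4.12 (cv2) and the standard library are available. Lean on these libraries where they do the work, as an engineer would, in place of code of your own. Each camera call takes 0.05 s, during which the arm holds its last target. There are 200 camera calls.

## Working session

There is one attempt and no reset: what is moved stays moved. The work goes in short steps, Python scripts to look and compute and a shell command to move; the robot and the scene stay as the last step left them, time stands still between calls to the robot, and variables do not carry over. Pictures are saved under pics/ and viewed, at most 10 in all, crops included, and the job is handed in when it is done.

```bash
mkdir -p pics
cat > h.py <<'E'
import numpy as np, cv2
from plant import get_obs, eyes, ctrl, spotter
def ray(cam,px,z,M=None):
    m=M or eyes.camera_model(cam); E=np.array(m["extrinsics"])
    d=E[:3,:3]@np.array([(px[0]-m["cx"])/m["fx"],(px[1]-m["cy"])/m["fy"],1.])
    o=E[:3,3]; return o+d*(z-o[2])/d[2]
def proj(cam,P,M=None):
    m=M or eyes.camera_model(cam); E=np.array(m["extrinsics"])
    c=(np.asarray(P)-E[:3,3])@E[:3,:3]
    return np.array([m["fx"]*c[0]/c[2]+m["cx"],m["fy"]*c[1]/c[2]+m["cy"]])
E
python3 - <<'E'
from h import *
np.set_printoptions(precision=3,suppress=True)
a=[eyes.snapshot(c) for c in("top","side")]
cv2.imwrite("pics/top.png",a[0]);cv2.imwrite("pics/side.png",a[1])
for c in("top","side"):
    print(c,np.array(eyes.camera_model(c)["extrinsics"])[:3,3])
    for n,z in(("die_plate",.02),("plate_handle",.066),("plate_cut_corner",.02),("dowel_base",0),("storage_tray",0),("pocket_cut_corner",.008)):
        for r in spotter.place_of(c,n)[:3]: print(n,r["p"],np.array(r["location"]),ray(c,r["location"],z))
print(get_obs())
E
```

```text
top [ 0.513 -0.035  1.183]
die_plate 0.58 [383.7 207.4] [ 0.562 -0.419  0.02 ]
die_plate 0.57 [317.7 235.7] [ 0.474 -0.222  0.02 ]
plate_handle 0.83 [387.5 206.2] [ 0.564 -0.415  0.066]
plate_handle 0.64 [318.5 237.9] [ 0.469 -0.217  0.066]
plate_cut_corner 0.68 [398.8 219.1] [ 0.528 -0.464  0.02 ]
plate_cut_corner 0.66 [304.7 216.7] [ 0.529 -0.182  0.02 ]
storage_tray 0.9 [180.3 234.8] [0.467 0.192 0.   ]
pocket_cut_corner 0.84 [162.8 243.3] [0.44  0.243 0.008]
side [ 0.084 -0.909  0.883]
die_plate 0.82 [324.1 293. ] [ 0.552 -0.418  0.02 ]
die_plate 0.65 [265.6 256.5] [ 0.48  -0.214  0.02 ]
plate_handle 0.89 [324.8 285.4] [ 0.544 -0.425  0.066]
plate_cut_corner 0.78 [323.7 317.9] [ 0.501 -0.482  0.02 ]
plate_cut_corner 0.59 [273.6 242.5] [ 0.534 -0.174  0.02 ]
storage_tray 0.63 [211.6 195.7] [0.47  0.184 0.   ]
pocket_cut_corner 0.87 [195.3 186.2] [0.436 0.265 0.008]
{'clock': 0.7, 'joint_pos': array([ 93.169,  20.545,   0.682,   0.001, -70.136, -16.507]), 'qvel': array([-0.037, -0.077, -0.001, -0.007,  0.136, -0.004]), 'tau': array([  0.001, -58.217,  29.325,   7.001,   0.013,  -0.   ]), 'tool_pos': array([0.156, 0.657, 0.227]), 'orientation': array([-179.999,   -0.001,  -13.338]), 'force': array([ 0.244, -1.484,  0.892]), 'moment': array([ 0.008,  0.003, -0.001]), 'gripper_force': 0.0, 'opening': 0.08776860860441316}
```

View pics/top.png

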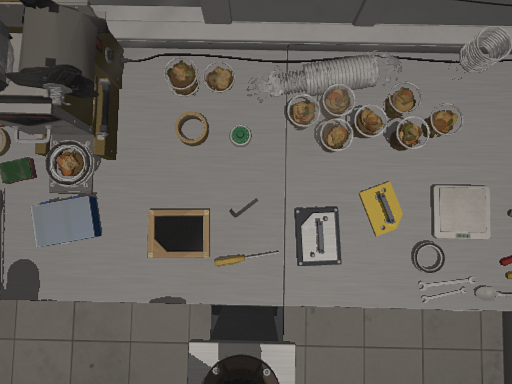

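View pics/side.png

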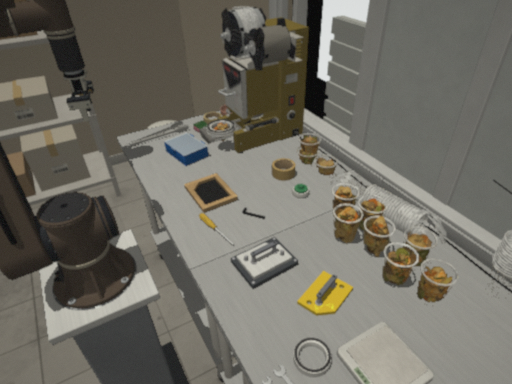

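The silver plate on the dark base is at about (318,236) in the top picture, and the yellow look-alike is at (382,208). The tray is at (179,234), with its filled corner at lower left. I'll compute a move that passes over the tray and take a close look from there.

```bash
cat >> h.py <<'E'
from scipy.spatial.transform import Rotation as Ro
def plan(x,y,z,yaw,n,dyaw=None):
    "rows from the measured pose to the target, tool vertical; tool-axis rows"
    s=get_obs(); p=np.array(s["tool_pos"]); y0=s["orientation"][2]
    d=(yaw-y0+180)%360-180 if dyaw is None else dyaw
    t=np.array([x,y,z])-p
    for i in range(n):
        R=Ro.from_euler("xyz",[180,0,y0+d*(i+1)/n],degrees=True)
        R0=Ro.from_euler("xyz",[180,0,y0+d*i/n],degrees=True)
        print("0,0,%.3f,"%(-np.radians(d/n)),",".join("%.1f"%v for v in R0.inv().apply(t/n)))
E
python3 - <<'E'
from h import *
np.set_printoptions(precision=3,suppress=True)
eyes.snapshot("top")
for n,z in(("dowel_base",.02),("storage_tray",.022),("die_plate",.032)):
    for r in spotter.outline_of("top",n)[:2]:
        c,_=cv2.findContours(r["region"].astype(np.uint8),0,1)
        k=max(c,key=cv2.contourArea).reshape(-1,2)
        w=np.array([ray("top",q,z)[:2] for q in k],np.float32)
        print(n,r["p"],cv2.minAreaRect(w))
plan(.47,.17,.30,-90,10)
import numpy
E
```

```text
dowel_base 0.74 ((0.4719577729701996, -0.2210281491279602), (0.17100174725055695, 0.13103200495243073), 4.085964679718018)
storage_tray 0.82 ((0.4731404185295105, 0.19425798952579498), (0.1426164209842682, 0.18406911194324493), 1.23861825466156)
die_plate 0.9 ((0.558559775352478, -0.41081225872039795), (0.13616031408309937, 0.10009754449129105), 21.026384353637695)
die_plate 0.87 ((0.4722706377506256, -0.22238993644714355), (0.1411457508802414, 0.1041552945971489), 3.5620927810668945)
0,0,0.134, 0.0,0.0,-0.0
0,0,0.134, 0.0,0.0,-0.0
0,0,0.134, 0.1,0.0,-0.0
0,0,0.134, 0.1,0.0,-0.0
0,0,0.134, 0.1,0.0,-0.0
0,0,0.134, 0.1,0.0,-0.0
0,0,0.134, 0.1,-0.0,-0.0
0,0,0.134, 0.1,-0.0,-0.0
0,0,0.134, 0.1,-0.0,-0.0
0,0,0.134, 0.1,-0.0,-0.0
```

```bash
sed -i 's/apply(t\/n)/apply(t\/n*1000)/' h.py; python3 -c "
from h import *
plan(.47,.17,.30,-90,10)"
```

```text
0,0,0.134, 41.8,40.1,-7.3
0,0,0.134, 46.8,34.2,-7.3
0,0,0.134, 50.9,27.6,-7.3
0,0,0.134, 54.2,20.6,-7.3
0,0,0.134, 56.4,13.2,-7.3
0,0,0.134, 57.7,5.5,-7.3
0,0,0.134, 57.9,-2.2,-7.3
0,0,0.134, 57.1,-9.9,-7.3
0,0,0.134, 55.3,-17.4,-7.3
0,0,0.134, 52.4,-24.6,-7.3
```

```bash
python3 -m crank '[0,0,0.134,42,40,-7,1, 0,0,0.134,47,34,-7,1, 0,0,0.134,51,28,-7,1, 0,0,0.134,54,21,-7,1, 0,0,0.134,56,13,-7,1]'; python3 -m crank '[0,0,0.134,58,6,-7,1, 0,0,0.134,58,-2,-7,1, 0,0,0.134,57,-10,-7,1, 0,0,0.134,55,-17,-7,1, 0,0,0.134,52,-25,-7,1]'
python3 - <<'E'
from h import *
np.set_printoptions(precision=4,suppress=True)
s=get_obs(); print(s["tool_pos"],s["orientation"],s["joint_pos"])
M=eyes.camera_model("wrist"); a=eyes.snapshot("wrist"); cv2.imwrite("pics/w1.png",a)
E=np.array(M["extrinsics"]); print(E, M["fx"])
for n,z in(("storage_tray",.022),):
    for r in spotter.outline_of("wrist",n)[:2]:
        c,_=cv2.findContours(r["region"].astype(np.uint8),0,1)
        k=max(c,key=cv2.contourArea).reshape(-1,2)
        w=np.array([ray("",q,z,M)[:2] for q in k],np.float32)
        print(n,r["p"],r["rect"],cv2.minAreaRect(w))
for n,z in(("storage_tray",0),("pocket_cut_corner",.008)):
    for r in spotter.place_of("wrist",n)[:3]: print(n,r["p"],np.array(r["location"]),ray("",r["location"],z,M))
plan(.45,-.15,.25,-176,10,-86)
E
```

```text
clock: 1.52
tool_pos: [0.3133, 0.4117, 0.2621]
orientation: [-180.0, 0.0, -52.0]
force: [1.2, 0.5, 0.3]
opening: 0.0877
gripper_force: 0.0
clock: 2.15
tool_pos: [0.4697, 0.168, 0.2973]
orientation: [-179.9, 0.0, -90.3]
force: [1.0, 0.9, -0.1]
opening: 0.0877
gripper_force: 0.0
[0.4697 0.168  0.2973] [-179.9409    0.0467  -90.3472] [ 42.3009   1.2871 -14.34     0.0059 -74.2979 -42.6496]
[[-1.      0.0055  0.0026  0.4691]
 [ 0.006   0.9631  0.2691  0.0963]
 [-0.001   0.2691 -0.9631  0.456 ]
 [ 0.      0.      0.      1.    ]] 266.8744086199894
storage_tray 0.62 [213.7, 120.2, 86.2, 109.8] ((0.47149986028671265, 0.19666671752929688), (0.14431481063365936, 0.1830289661884308), 1.9762463569641113)
storage_tray 0.77 [260.5 175.8] [0.4718 0.1983 0.    ]
pocket_cut_corner 0.6 [ 77. 159.] [0.7816 0.1657 0.008 ]
pocket_cut_corner 0.59 [276.8 202.4] [0.4433 0.2447 0.008 ]
0,0,0.150, 31.9,1.8,4.7
0,0,0.150, 31.8,-3.0,4.7
0,0,0.150, 31.0,-7.7,4.7
0,0,0.150, 29.5,-12.3,4.7
0,0,0.150, 27.3,-16.5,4.7
0,0,0.150, 24.5,-20.4,4.7
0,0,0.150, 21.2,-23.9,4.7
0,0,0.150, 17.4,-26.8,4.7
0,0,0.150, 13.2,-29.1,4.7
0,0,0.150, 8.7,-30.7,4.7
```

View pics/w1.png

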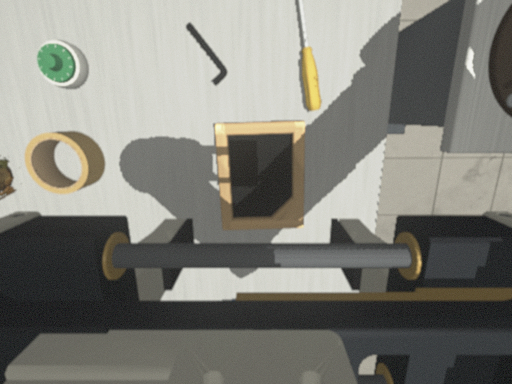

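The tray fills pixels (214–300, 120–230), its pocket is dark and the filled corner is near (277,202), which agrees with the top view. Next I go over the plate.

```bash
python3 -c "
from h import *
plan(.50,-.222,.27,-176,10,-85.65)"
```

```text
0,0,0.149, 39.0,-3.2,2.7
0,0,0.149, 38.1,-9.0,2.7
0,0,0.149, 36.4,-14.6,2.7
0,0,0.149, 33.8,-19.8,2.7
0,0,0.149, 30.4,-24.7,2.7
0,0,0.149, 26.4,-28.9,2.7
0,0,0.149, 21.8,-32.5,2.7
0,0,0.149, 16.7,-35.4,2.7
0,0,0.149, 11.3,-37.5,2.7
0,0,0.149, 5.6,-38.8,2.7
```

```bash
python3 -m crank '[0,0,0.149,39,-3,3,1, 0,0,0.149,38,-9,3,1, 0,0,0.149,36,-15,3,1, 0,0,0.149,34,-20,3,1, 0,0,0.149,30,-25,3,1]'; python3 -m crank '[0,0,0.149,26,-29,3,1, 0,0,0.149,22,-32,3,1, 0,0,0.149,17,-35,3,1, 0,0,0.149,11,-37,3,1, 0,0,0.149,6,-39,3,1]'; python3 -m crank '[0,0,0,0,0,0,1]'
python3 - <<'E'
from h import *
np.set_printoptions(precision=4,suppress=True)
M=eyes.camera_model("wrist"); a=eyes.snapshot("wrist"); cv2.imwrite("pics/w2.png",a)
for n,z in(("dowel_base",.02),("die_plate",.032)):
    for r in spotter.outline_of("wrist",n)[:2]:
        c,_=cv2.findContours(r["region"].astype(np.uint8),0,1)
        k=max(c,key=cv2.contourArea).reshape(-1,2)
        w=np.array([ray("",q,z,M)[:2] for q in k],np.float32)
        print(n,r["p"],r["rect"],cv2.minAreaRect(w))
for n,z in(("plate_handle",.066),("plate_cut_corner",.02)):
    for r in spotter.place_of("wrist",n)[:3]: print(n,r["p"],np.array(r["location"]),ray("",r["location"],z,M))
E
```

```text
clock: 2.98
tool_pos: [0.4856, -0.0251, 0.2815]
orientation: [-180.0, 0.0, -132.9]
force: [0.7, 0.3, -0.1]
opening: 0.0876
gripper_force: 0.0
clock: 3.6
tool_pos: [0.5019, -0.2191, 0.2664]
orientation: [180.0, 0.0, -175.6]
force: [1.3, 0.6, 0.2]
opening: 0.0875
gripper_force: 0.0
clock: 3.72
tool_pos: [0.5015, -0.2199, 0.2657]
orientation: [180.0, -0.1, -175.6]
force: [0.2, 0.4, 0.1]
opening: 0.0876
gripper_force: 0.0
dowel_base 0.69 [220.6, 84.6, 87.4, 110.9] ((0.4699246883392334, -0.2193726897239685), (0.169015035033226, 0.1291065663099289), 3.78346586227417)
dowel_base 0.23 [452.1, 112.0, 59.9, 94.4] ((0.4721294045448303, 0.1380382478237152), (0.14421050250530243, 0.09155899286270142), 1.879487156867981)
die_plate 0.9 [99.3, 138.9, 83.0, 94.3] ((0.5496820211410522, -0.4048064053058624), (0.13367849588394165, 0.10044583678245544), 22.851327896118164)
die_plate 0.76 [228.9, 94.4, 70.2, 99.6] ((0.47059834003448486, -0.2193058431148529), (0.1395416408777237, 0.10011801868677139), 3.7972731590270996)
plate_handle 0.98 [126.7 194.5] [ 0.5499 -0.4045  0.066 ]
plate_handle 0.66 [263.  147.3] [ 0.4698 -0.2195  0.066 ]
plate_cut_corner 0.89 [284.9 177.9] [ 0.5193 -0.1811  0.02  ]
plate_cut_corner 0.83 [109.7 163.3] [ 0.5171 -0.4506  0.02  ]
```

View pics/w2.png

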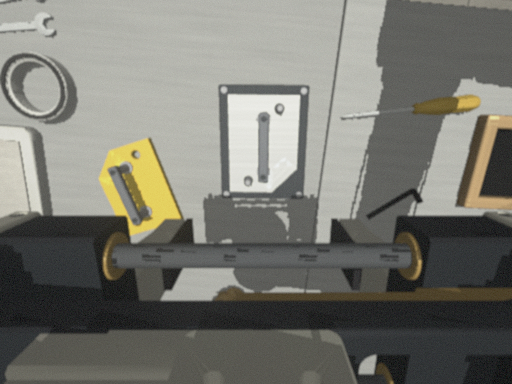

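The plate sits at (229–299, 94–194) on the base with the handle at (263,147) and the cut corner at (285,178). Sizes match, and the yellow one is at left. The measurements agree to 2 mm, so I approach.

```bash
python3 -c "
from h import *
plan(.4705,-.2197,.046,-176.1,5)"
```

```text
0,0,0.003, 6.2,0.2,44.2
0,0,0.003, 6.2,0.2,44.2
0,0,0.003, 6.2,0.2,44.2
0,0,0.003, 6.2,0.1,44.2
0,0,0.003, 6.2,0.1,44.2
```

```bash
python3 -m crank '[0,0,0.008,16,0.5,45,1, 0,0,0,15,0.3,45,1, 0,0,0,0,0,30,1, 0,0,0,0,0,20,1, 0,0,0,0,0,0,1]'; python3 -c "
from h import *
plan(.4705,-.2197,.046,-176.1,1)
M=eyes.camera_model('wrist'); a=eyes.snapshot('wrist'); cv2.imwrite('pics/w3.png',a)
for r in spotter.place_of('wrist','plate_handle'): print(r['p'],r['location'],ray('',r['location'],.066,M))
"
```

```text
clock: 4.6
tool_pos: [0.4697, -0.2199, 0.1256]
orientation: [180.0, -0.1, -175.8]
force: [-0.1, -0.3, 0.9]
opening: 0.0879
gripper_force: 0.0
0,0,0.005, -0.8,0.2,79.6
0.55 [262.2, 201.3] [ 0.46839457 -0.21873273  0.066     ]
```

View pics/w3.png

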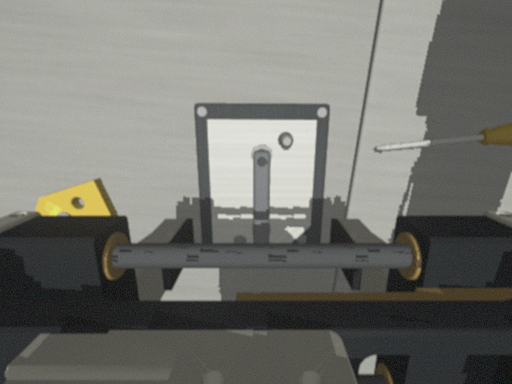

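The handle, at column 262, is centred between the fingers. I descend and close.

```bash
python3 -m crank '[0,0,0.005,0,0,30,1, 0,0,0,0,0,30,1, 0,0,0,0,0,20,1, 0,0,0,0,0,0,1, 0,0,0,0,0,0,0.3]'; python3 -m crank '[0,0,0,0,0,0,0, 0,0,0,0,0,0,0, 0,0,0,0,0,0,0, 0,0,0,0,0,0,0, 0,0,0,0,0,0,0]'
```

```text
clock: 5.32
tool_pos: [0.4716, -0.2209, 0.048]
orientation: [-180.0, 0.1, -176.2]
force: [-0.4, -0.6, 0.7]
opening: 0.0819
gripper_force: 0.0
clock: 5.95
tool_pos: [0.4704, -0.2209, 0.0465]
orientation: [180.0, -0.0, -176.2]
force: [-0.2, -0.4, 0.5]
opening: 0.0335
gripper_force: 0.0
```

```bash
python3 -m crank '[0,0,0,0,0,0,0, 0,0,0,0,0,0,0, 0,0,0,0,0,0,0, 0,0,0,0,0,0,0]'; python3 -m crank '[0,0,0,0,0,-3,0, 0,0,0,0,0,-3,0, 0,0,0,0,0,0,0]'
```

```text
clock: 6.45
tool_pos: [0.4704, -0.2208, 0.0465]
orientation: [180.0, 0.0, -176.2]
force: [0.2, 0.6, -0.7]
opening: 0.014
gripper_force: 30.0
clock: 6.82
tool_pos: [0.4703, -0.2209, 0.0527]
orientation: [180.0, 0.0, -176.2]
force: [0.4, -0.2, -5.8]
opening: 0.0135
gripper_force: 30.0
```

Gripped at 14 mm opening and bearing the plate's weight with no side force. Lifting.

```bash
python3 -m crank '[0,0,0,0,0,-8,0, 0,0,0,0,0,-8,0, 0,0,0,0,0,-8,0, 0,0,0,0,0,-10,0, 0,0,0,0,0,-10,0]'; python3 -m crank '[0,0,0,0,0,-20,0, 0,0,0,0,0,-30,0, 0,0,0,0,0,-30,0, 0,0,0,0,0,-10,0, 0,0,0,0,0,0,0]'
python3 - <<'E'
from h import *
np.set_printoptions(precision=4,suppress=True)
s=get_obs();p=s["tool_pos"]
M=eyes.camera_model("wrist"); a=eyes.snapshot("wrist"); cv2.imwrite("pics/w4.png",a)
print(p)
for r in spotter.outline_of("wrist","die_plate")[:2]:print(r["p"],r["rect"])
for n,z in(("plate_handle",p[2]+.019),):
    for r in spotter.place_of("wrist",n)[:3]: print(n,r["p"],np.array(r["location"]),ray("",r["location"],z,M))
plan(.472,.1955,.182,-88.4,12)
E
```

```text
clock: 7.45
tool_pos: [0.4704, -0.2209, 0.0974]
orientation: [-180.0, 0.0, -176.2]
force: [-0.5, -0.1, -4.8]
opening: 0.0136
gripper_force: 30.0
clock: 8.07
tool_pos: [0.4705, -0.2208, 0.1868]
orientation: [180.0, 0.1, -176.2]
force: [0.5, -0.3, -6.0]
opening: 0.0142
gripper_force: 30.0
[ 0.4705 -0.2208  0.1868]
0.91 [185.2, 122.5, 155.5, 168.8]
0.9 [69.0, 169.1, 80.0, 110.5]
plate_handle 0.79 [100.  238.2] [ 0.472  -0.3126  0.2058]
plate_handle 0.7 [263.9 246.7] [ 0.4713 -0.2188  0.2058]
0,0,-0.128, -2.5,34.6,0.3
0,0,-0.128, -6.9,34.0,0.3
0,0,-0.128, -11.1,32.8,0.3
0,0,-0.128, -15.2,31.2,0.3
0,0,-0.128, -19.1,29.0,0.3
0,0,-0.128, -22.6,26.3,0.3
0,0,-0.128, -25.8,23.2,0.3
0,0,-0.128, -28.5,19.7,0.3
0,0,-0.128, -30.8,15.9,0.3
0,0,-0.128, -32.6,11.9,0.3
0,0,-0.128, -33.8,7.6,0.3
0,0,-0.128, -34.5,3.3,0.3
```

View pics/w4.png

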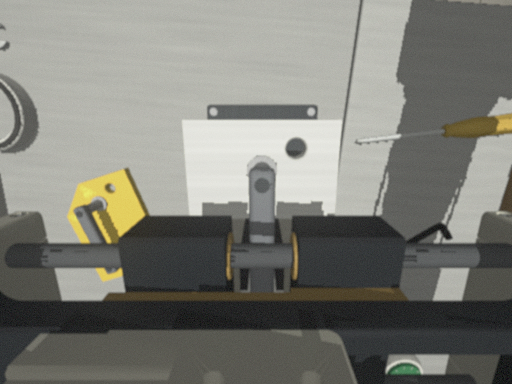

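The plate hangs level, with its far edge at row 121 and a hole at (296,148). I check its offset in the grip and carry it over the tray.

```bash
python3 - <<'E'
from h import *
M=eyes.camera_model("wrist"); p=np.array(get_obs()["tool_pos"]); z=p[2]+.019-.046+.012
R=Ro.from_euler("z",-176.2+180,degrees=True)
for q in((296,147.5),(182,121),(341,121)): print(q,np.round(R.inv().apply(ray("",q,z,M)-p)*1000,1))
E
python3 -m crank '[0,0,-0.128,-2,35,0,0, 0,0,-0.128,-7,34,0,0, 0,0,-0.128,-11,33,0,0, 0,0,-0.128,-15,31,0,0, 0,0,-0.128,-19,29,0,0]'; python3 -m crank '[0,0,-0.128,-23,26,0,0, 0,0,-0.128,-26,23,0,0, 0,0,-0.128,-28,20,0,0, 0,0,-0.128,-31,16,0,0, 0,0,-0.128,-33,12,0,0]' ; python3 -m crank '[0,0,-0.128,-34,8,0,0, 0,0,-0.128,-34,3,0,0, 0,0,0,0,0,0,0]'
python3 -c "
from h import *
plan(.472,.1955,.11,-88.4,4)"
```

```text
(296, 147.5) [-52.1  23.  -15. ]
(182, 121) [-68.8 -49.5 -15. ]
(341, 121) [-68.7  50.9 -15. ]
clock: 8.85
tool_pos: [0.4699, -0.0462, 0.1855]
orientation: [179.9, -0.1, -139.3]
force: [0.8, -0.4, -5.7]
opening: 0.0134
gripper_force: 30.0
clock: 9.48
tool_pos: [0.4709, 0.1275, 0.1854]
orientation: [179.9, -0.1, -102.6]
force: [1.2, 0.4, -4.8]
opening: 0.0135
gripper_force: 30.0
clock: 9.85
tool_pos: [0.4714, 0.1975, 0.1852]
orientation: [179.9, -0.1, -88.0]
force: [-0.2, -1.4, -4.7]
opening: 0.0133
gripper_force: 30.0
0,0,0.002, 0.5,-0.1,18.8
0,0,0.002, 0.5,-0.1,18.8
0,0,0.002, 0.5,-0.1,18.8
0,0,0.002, 0.5,-0.1,18.8
```

```bash
python3 -m crank '[0,0,0.007,1,0,30,0, 0,0,0,1,0,30,0, 0,0,0,0,0,30,0, 0,0,0,0,0,0,0]'
python3 - <<'E'
from h import *
s=get_obs(); M=eyes.camera_model("wrist"); a=eyes.snapshot("wrist")
np.savez("w5.npz",a=a,E=M["extrinsics"],p=s["tool_pos"],o=s["orientation"])
for n,z in (("tray",.022),):  # overlay expected tray outer/pocket and plate outline
    for (c,yaw,h,w,zz,col) in (((.472,.1955),91.6,92,72,.022,(0,0,255)),((.472,.1955),91.6,73,53,.022,(0,255,255)),((s["tool_pos"][0],s["tool_pos"][1]),s["orientation"][2]+180,70,50,s["tool_pos"][2]-.0145,(255,0,0))):
        R=Ro.from_euler("z",yaw,degrees=True)
        P=[proj("",np.array([*c,zz])+R.apply([i*h/1e3,j*w/1e3,0]),M) for i,j in((1,1),(1,-1),(-1,-1),(-1,1))]
        cv2.polylines(a,[np.int32(np.round(P))],True,col,1)
cv2.imwrite("pics/w5.png",cv2.resize(a[:260,100:420],(800,650))[:600])
t=eyes.snapshot("top"); cv2.imwrite("pics/t5.png",cv2.resize(t[190:280,120:240],(800,600),interpolation=2))
E
```

```text
clock: 10.35
tool_pos: [0.4698, 0.1915, 0.0939]
orientation: [179.7, -0.2, -88.7]
force: [0.1, -0.8, -4.7]
opening: 0.0137
gripper_force: 30.0
```

View pics/w5.png

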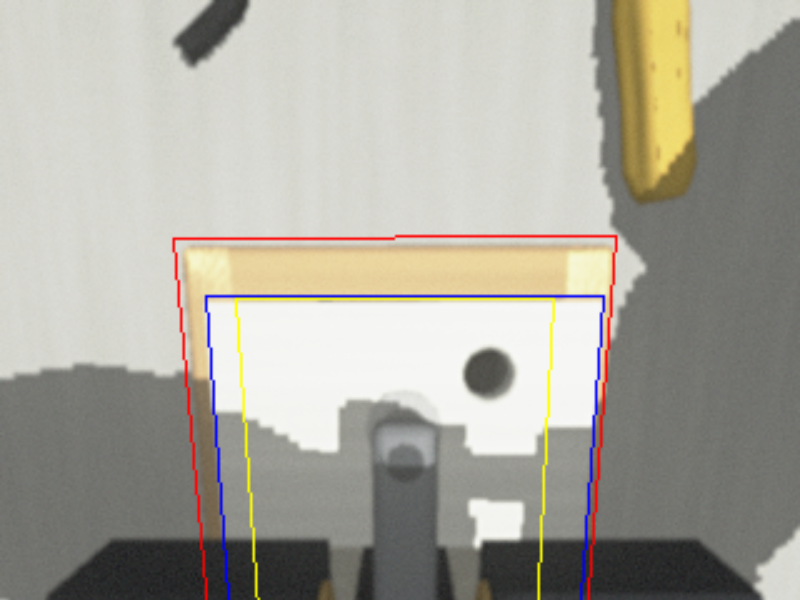

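View pics/t5.png

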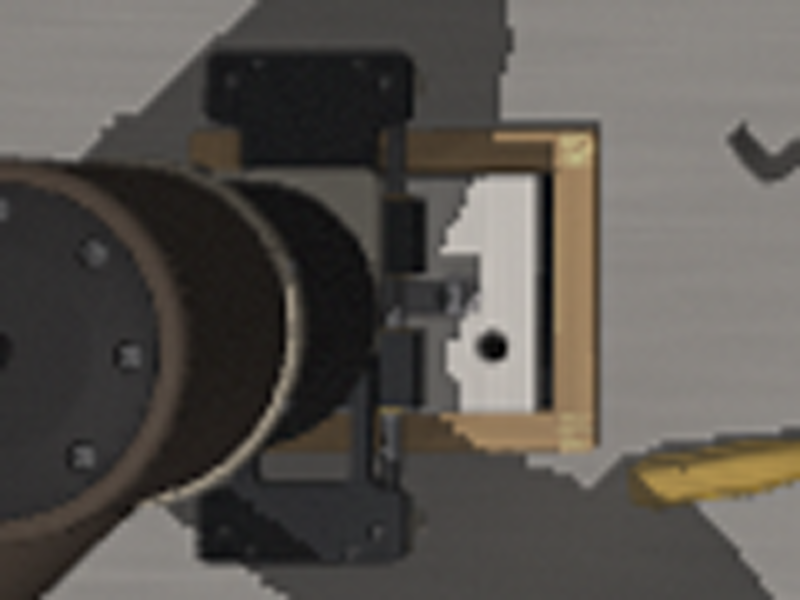

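The plate is over the tray, but the overlay is off by about 3 px and the arm may still have been settling. I re-read now that it is at rest, taking tray edges from the picture.

```bash
python3 -m crank '[0,0,0,0,0,0,0,0,0,0,0,0,0,0]'
python3 - <<'E'
from h import *
np.set_printoptions(precision=4,suppress=True)
s=get_obs(); M=eyes.camera_model("wrist"); a=eyes.snapshot("wrist"); p=np.array(s["tool_pos"]); yaw=s["orientation"][2]+180
print(p,s["orientation"]); R=Ro.from_euler("z",yaw,degrees=True)
r=spotter.outline_of("wrist","storage_tray")
for q in r[:2]: print(q["p"],q["rect"])
for (h,w,zz,c,y,col) in ((92,72,.022,[.472,.1955],91.6,(0,0,255)),(70,50,p[2]-.0145,p[:2],yaw,(255,0,0))):
    Q=Ro.from_euler("z",y,degrees=True)
    P=[proj("",np.array([*c,zz])+Q.apply([i*h/1e3,j*w/1e3,0]),M) for i,j in((1,1),(1,-1),(-1,-1),(-1,1))]
    cv2.polylines(a,[np.int32(np.round(P))],True,col,1); print(np.array(P))
cv2.imwrite("pics/w6.png",cv2.resize(a[:240,100:420],(800,600)))
E
```

```text
clock: 10.7
tool_pos: [0.4722, 0.194, 0.0976]
orientation: [-179.9, 0.1, -88.6]
force: [-0.3, -0.9, -5.4]
opening: 0.0137
gripper_force: 30.0
[0.4722 0.194  0.0976] [-179.918     0.0697  -88.6277]
0.96 [177.2, 93.8, 170.1, 121.7]
[[333.3056 284.4347]
 [191.0396 284.7816]
 [174.3459  91.8795]
 [348.596   91.1299]]
[[326.6854 306.8454]
 [196.4786 306.6978]
 [181.8349 118.0037]
 [341.4164 118.0147]]
```

View pics/w6.png

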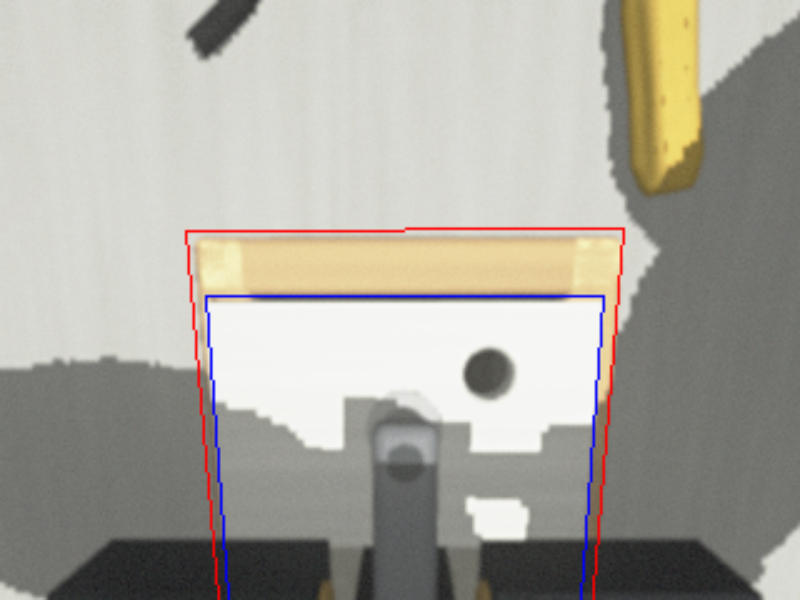

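The tray edges agree within about 1 mm of my estimate once the rounded rim is allowed for. I correct 1 mm and descend in steps.

```bash
python3 -m crank '[0,0,-0.002,-1.2,0,15,0, 0,0,0,0,0,15,0, 0,0,0,0,0,12,0, 0,0,0,0,0,0,0]'; python3 -c "
from h import *
plan(.4722,.1952,.05,-88.4,1)"
```

```text
clock: 11.3
tool_pos: [0.4709, 0.1941, 0.053]
orientation: [179.9, -0.1, -88.5]
force: [0.5, -0.4, -4.5]
opening: 0.0134
gripper_force: 30.0
0,0,-0.002, -1.1,-1.4,3.0
```

```bash
python3 -m crank '[0,0,0,-0.7,-0.7,3,0, 0,0,0,0,0,0,0]'; python3 -m crank '[0,0,0,0,0,4,0, 0,0,0,0,0,3,0, 0,0,0,0,0,0,0]';  python3 -m crank '[0,0,0,0,0,3,0, 0,0,0,0,0,0,0]'
```

```text
clock: 11.55
tool_pos: [0.4726, 0.1958, 0.0517]
orientation: [-180.0, 0.0, -88.5]
force: [0.2, -0.5, -5.2]
opening: 0.0137
gripper_force: 30.0
clock: 11.92
tool_pos: [0.4722, 0.1954, 0.0443]
orientation: [180.0, -0.0, -88.5]
force: [0.3, 0.2, -5.2]
opening: 0.014
gripper_force: 30.0
clock: 12.18
tool_pos: [0.4722, 0.1954, 0.0413]
orientation: [180.0, -0.0, -88.5]
force: [0.1, -1.0, -5.6]
opening: 0.014
gripper_force: 30.0
```

The plate is inside the pocket by about 7 mm, with the weight still on the arm and no side force. Continuing down.

```bash
python3 -m crank '[0,0,0,0,0,3,0, 0,0,0,0,0,2,0, 0,0,0,0,0,0,0]'; python3 -m crank '[0,0,0,0,0,1,0, 0,0,0,0,0,0,0]';  python3 -m crank '[0,0,0,0,0,0.7,0, 0,0,0,0,0,0,0]'
```

```text
clock: 12.55
tool_pos: [0.4722, 0.1955, 0.0363]
orientation: [180.0, -0.0, -88.5]
force: [-0.7, 0.1, -4.8]
opening: 0.0135
gripper_force: 30.0
clock: 12.8
tool_pos: [0.4725, 0.1957, 0.0357]
orientation: [-180.0, 0.0, -88.5]
force: [-0.1, 0.2, -4.0]
opening: 0.0137
gripper_force: 30.0
clock: 13.05
tool_pos: [0.4727, 0.1959, 0.0352]
orientation: [-180.0, 0.0, -88.5]
force: [0.0, 1.3, -1.7]
opening: 0.0133
gripper_force: 30.0
```

The floor is taking the load at the expected height. I settle a little more, release and rise.

```bash
python3 -m crank '[0,0,0,0,0,0.6,0, 0,0,0,0,0,0,0]'; python3 -m crank '[0,0,0,0,0,0,0.4, 0,0,0,0,0,0,0.7, 0,0,0,0,0,0,0.7, 0,0,0,0,0,0,0.7, 0,0,0,0,0,0,0.7]'; python3 -m crank '[0,0,0,0,0,0,0.7, 0,0,0,0,0,0,0.7, 0,0,0,0,0,0,0.7]'
```

```text
clock: 13.3
tool_pos: [0.4728, 0.1961, 0.0346]
orientation: [-179.9, 0.0, -88.5]
force: [-0.1, 2.1, 0.7]
opening: 0.0137
gripper_force: 30.0
clock: 13.92
tool_pos: [0.4723, 0.1955, 0.0342]
orientation: [180.0, -0.0, -88.5]
force: [-0.1, -0.6, -0.5]
opening: 0.058
gripper_force: 0.0
clock: 14.3
tool_pos: [0.4724, 0.1956, 0.0343]
orientation: [-180.0, 0.0, -88.5]
force: [0.5, 0.3, 0.4]
opening: 0.0614
gripper_force: 0.0
```

```bash
python3 -m crank '[0,0,0,0,0,-15,0.7, 0,0,0,0,0,-25,0.7, 0,0,0,0,0,-50,0.7, 0,0,0,-20,0,-60,0.7, 0,0,0,-20,0,-60,0.7]';python3 -m crank '[0,0,0,0,0,0,0.7,0,0,0,0,0,0,0.7]'
python3 - <<'E'
from h import *
np.set_printoptions(precision=4,suppress=True)
M=eyes.camera_model("wrist"); a=eyes.snapshot("wrist")
def rect(n,z):
    r=spotter.outline_of("wrist",n)[0]
    c,_=cv2.findContours(r["region"].astype(np.uint8),0,1)
    k=max(c,key=cv2.contourArea).reshape(-1,2)
    print(n,r["p"],cv2.minAreaRect(np.array([ray("",q,z,M)[:2] for q in k],np.float32)))
rect("die_plate",.020); rect("storage_tray",.022)
for n in("plate_cut_corner","pocket_cut_corner"):
    for r in spotter.place_of("wrist",n)[:2]: print(n,r["p"],ray("",r["location"],.008,M))
cv2.imwrite("pics/w7.png",cv2.resize(a[60:240,160:400],(800,600)))
E
```

```text
clock: 14.92
tool_pos: [0.471, 0.235, 0.2462]
orientation: [-179.9, 0.0, -88.5]
force: [0.9, 1.1, -0.3]
opening: 0.0615
gripper_force: 0.0
clock: 15.18
tool_pos: [0.4709, 0.235, 0.2436]
orientation: [-180.0, 0.1, -88.5]
force: [-0.6, -0.3, -0.4]
opening: 0.0614
gripper_force: 0.0
die_plate 0.66 ((0.4726998209953308, 0.1969986855983734), (0.10010731220245361, 0.13774137198925018), 1.4975470304489136)
storage_tray 0.78 ((0.4711590111255646, 0.1973234862089157), (0.14335137605667114, 0.18250031769275665), 1.4958932399749756)
plate_cut_corner 0.77 [0.4379 0.2473 0.008 ]
plate_cut_corner 0.36 [0.4448 0.2482 0.008 ]
pocket_cut_corner 0.74 [0.4437 0.249  0.008 ]
```

View pics/w7.png

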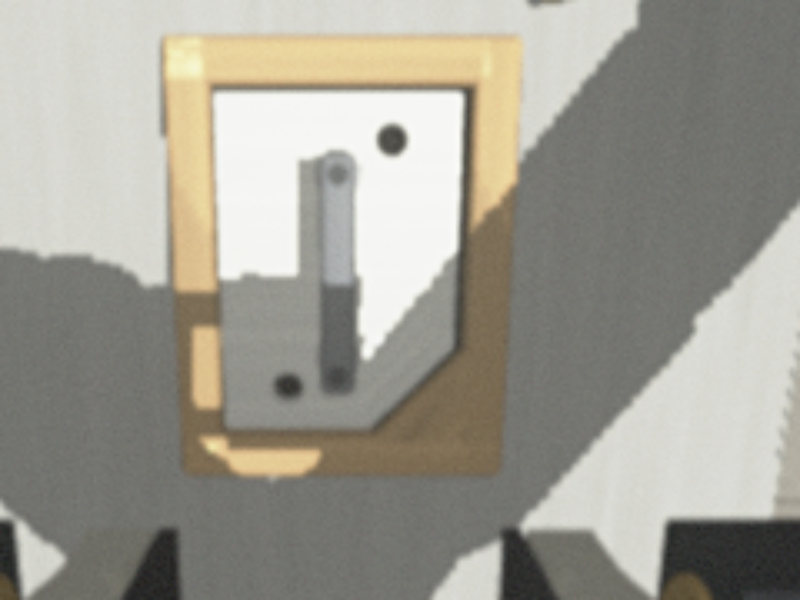

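The plate lies flat in the pocket, edges parallel to it and 1.5 mm off centre. Its cut edge, around (415,390) in the crop, lies against the filled corner, and the gripper is clear.

```bash
python3 -c "
from plant import ctrl
print(ctrl.close_job())"
```

```text
the job is handed in; nothing more can be done
None
```

The die plate lies flat in the tray pocket with its cut-off corner at the filled-in corner, about 1.5 mm off centre, released, and the job is handed in (about 15 s on the clock, no verdict shown).

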